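Used blade into the blade bin

ROBOT

A 7-joint arm with a two-finger parallel gripper is mounted at the origin on a cart in front of the work surface, level with it; the furniture and walls round the work are solid. World frame = base frame: x ahead of the robot, y to its left, z up, the work surface at z = 0. Lengths are in m, angles in rad, forces in N, time in s.
With the tool pointing down it reaches from about 0.4 to 0.85 m from the base axis. Payload 10.4 kg.
Tool frame: the origin (TCP) lies on the centre line of the jaws, within the pads' length; the fingertips stand 22 mm ahead of it and the grasp point (between the pads) lies 3 mm ahead of it; x points along the fingers, y is the direction in which the jaws open and shut, and the axes are right-handed (so a half turn about x gives the same grasp; the last joint's range is limited). The gripper opens to 85 mm and grips with 20 to 120 N. Pads are 22 mm wide; open, the fingers measure 114 mm over their backs; the gripper's body (76 mm by 85 mm) begins 54 mm behind the grasp point. The pads swing forward as they close: fully open they stand 13 mm farther back than shut.
Start: joints at [-1.226, 0.332, -0.065, 1.46, 0.022, 1.35, -0.088], TCP at [0.225, 0.583, 0.253] pointing down, gripper open.
Joint ranges: [-2.6, 2.6], [-0.5, 2.12], [-1.47, 1.34], [0.16, 2.42], [-1.27, 4.41], [0.06, 2.06], [-2.6, 2.6]. Speed limits (rad/s): [2.22, 2.22, 2.79, 2.79, 3.14, 3.14, 3.14].

INTERFACE

Orientations are given as a unit quaternion [w, x, y, z].
In Python, from rig import env, optics gives the robot as it stands.
- The arm moves only by the shell command python3 -m crank 'ROWS' [FORCE]. ROWS is JSON, a list of rows, each an object with "slide": the shift along the tool's x, y, z in mm, a list of three; "turn": the turn about the tool's x in degrees; "hand": the closure, from 0 (fully open) to 1 (shut). A call has 1 to 12 rows; each row is the pose to reach, as a shift and turn from the pose commanded when the call began, along the tool's axes at that moment; what a row does not reach only later rows make up. A row lasts 1/12 s, in which the tool goes at most 41.7 mm and 7.16 degrees, less where a joint would pass 70% of its speed; a pose out of reach is approached as far as the arm can. A call with a gripper value outside its range is refused whole. The fingers move at their own pace and stop on an object; FORCE is the grip in N (left out, the last holds). Time passes only in rows, so rows that repeat a pose let the fingers close. It gives the time, the measured TCP pose, the force and the opening at its end, in the units of the state.
- env.get_obs(): the state, without advancing time (a new reading comes with each control period).
- optics.capture(name): name is "side" or "top"; returns a dict with "frame" (384x512x3 uint8, blue, green, red), "range_z" (384x512 float32, m along the optical axis (not along the pixel's ray), 0 where there is no reading), "camera_matrix" (3x3 intrinsics, pixels), "extrinsics" (4x4, takes a point from world to camera coordinates). Camera axes: x right, y down, z forward; pixel columns grow to the right and rows downward; lengths in m; the calibration is good to about 2 mm. A picture is of the moment at which its call begins.
- env.job_done(): hands the job in, once; it reports no verdict.
The state is a dict: "time": time; "joint_pos": joint angles; "qd": joint speeds; "joint_torque": joint torques, N m; "tcp_pos": TCP position; "ee_rot": TCP orientation; "ft_force": force on the tool from outside, world axes, zero at the start; "torque": the same for the moment, N m; "opening": opening from 0.0 (shut) to 1.0 (fully open).
Only numpy, scipy, OpenCV 4.12 (cv2) and the standard library are available. Lean on these libraries where they do the work, as an engineer would, in place of code of your own. Each camera call takes 0.05 s, during which the arm holds its last target.

TASK

Throw the used draw-down blade away in the blade bin: with one finger press the bin's sprung flap down and keep it down, and with the other finger push the blade by its thick back along the ledge, past its end, so that it drops into the bin. Then take the fingers away so that the flap springs shut over it. Do not grip the blade or lift it off the ledge, and leave the other things on the bench where they stand.

Things in the scene. Friction and masses are not known exactly. Their poses are not given: they have to be found in the camera images.
- blade_bin: grey sheet-steel blade bin, fixed, 264 x 142 mm on plan, 168 mm tall. Origin: centre of its foot plate, on the bench; x = direction in which blades are pushed in, z up. A steel ledge (top 120 mm up, x -130 to -20 mm, 130 mm wide between rims 10 mm high) leads to the mouth under the flap, where the bin is hollow. Behind the flap a level hood, 168 mm up, x 99 to 132 mm
- mouth_edge (a point): middle of the ledge's inner end, on its top (bin frame x = -20, y = 0, z = 120 mm): beyond it the blade drops, once the flap is down. Axes as the bin's
- flap_hinge (a point): middle of the flap's hinge line, at its far upper end (bin frame x = 95, y = 0, z = 162 mm); the hinge runs along the bin's y. Shut, the steel flap (126 mm wide, 122 mm long) rises 20 degrees from the ledge's inner end, flush with the ledge, to this hinge, between side cheeks 130 mm apart that stand about 7 mm above it
- flap (a joint): flap angle in rad: 0 shut, at most 1.15. Pressed from above it swings down into the bin; a spring shuts it when let go (2 N half-way along, 5 N near the hinge). A blade pushed at the shut flap jams against it. A fingertip moved level 5 mm above the ledge from the flap's middle towards the hinge presses it ever lower: 85 mm past the ledge's end it is near 0.5, enough for the blade to fall in
- blade: used draw-down blade lying flat across the ledge, 32 mm (x) by 80 mm (y), 40 g: black plastic back, 12 mm tall, 9 mm deep, on its -x side, away from the flap; thin steel strip, top 5 mm high, on its +x side. Origin: centre of its underside; x points from back to edge, along the push within 10 degrees
- amber_bottle: brown glass bottle with white cap, 42 mm wide, 85 mm tall, standing beyond the bin's hood; origin centre of its underside. To be left alone
- ink_jar: low glass ink jar with a yellow lid, 63 mm wide, 50 mm tall, standing beside the bin on its -y side; origin centre of its underside. To be left alone
- tape: roll of brown tape lying flat, 100 mm wide, 48 mm high; origin centre of its underside. To be left alone
- desk_calculator: calculator lying flat, 118 x 72 x 16 mm; origin centre of its underside. To be left alone
- bench_timer: small white timer standing upright, 24 x 62 x 66 mm; origin centre of its underside. To be left alone
Not all that is in view belongs to the job. Leave any orange or turquoise look-alike of the blade alone.

How it is judged:
By the outcome, as a careful person would: the job done as asked, in the order asked, and still so for the second after the job is handed in, with the robot touching nothing.
It also fails if it takes over 35 s, if anything falls off the work surface, if the arm or the gripper's body presses on something with over 40 N, if the wrist force passes 120 N, or if a joint passes its speed limit or range.

## Working session

There is one attempt and no reset: what is moved stays moved. The work goes in short steps, Python scripts to look and compute and a shell command to move; the robot and the scene stay as the last step left them, time stands still between calls to the robot, and variables do not carry over. Pictures are saved under pics/ and viewed, and the job is handed in when it is done.

```bash
ls; mkdir -p pics
python3 - <<'E'
from rig import env, optics
import cv2
print(env.get_obs())
for n in ("side","top"):
    c=optics.capture(n); cv2.imwrite(f"pics/{n}0.png",c["frame"])
    print(n,c["camera_matrix"].tolist(),c["extrinsics"].round(4).tolist())
E
```

```text
pics
{'time': 0.0, 'joint_pos': array([-1.22559068,  0.33288503, -0.06473034,  1.46094282,  0.02160464,
        1.34987454, -0.08850265]), 'qd': array([-3.01259135e-05,  1.29268791e-03, -1.30547010e-03,  1.26631234e-04,
        2.27797877e-03, -1.20530847e-03,  1.62472795e-03]), 'joint_torque': array([-1.58302784e-03, -6.25434852e+01,  4.79396805e-02, -3.91606736e+01,
        1.59556040e-02,  9.87678766e-03, -6.72115402e-05]), 'tcp_pos': array([0.22459673, 0.58288871, 0.25250704]), 'ee_rot': array([ 0.69511532,  0.12879561,  0.69525691, -0.12978527]), 'ft_force': array([0.35417385, 0.68450147, 0.00437697]), 'torque': array([0.02048266, 0.00945735, 0.0135192 ]), 'opening': 1.0002830121104738}
side [[413.8561513976462, 0.0, 253.46615028312428], [0.0, 413.8561513976462, 193.33243851963766], [0.0, 0.0, 1.0]] [[-0.3332, 0.9429, 0.003, 0.216], [0.8336, 0.2961, -0.4663, -0.4419], [-0.4405, -0.1528, -0.8846, 1.5384], [0.0, 0.0, 0.0, 1.0]]
top [[360.4783640373158, 0.0, 254.04058734205043], [0.0, 360.4783640373158, 194.22848409255843], [0.0, 0.0, 1.0]] [[0.0191, -0.9998, 0.0001, -0.0229], [-0.9951, -0.019, -0.0972, 0.6177], [0.0972, 0.0017, -0.9953, 1.1742], [0.0, 0.0, 0.0, 1.0]]
```

View pics/side0.png

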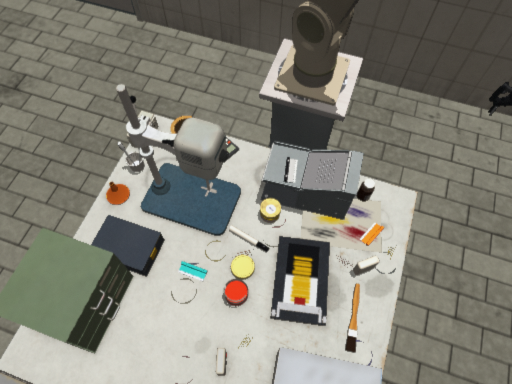

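View pics/top0.png

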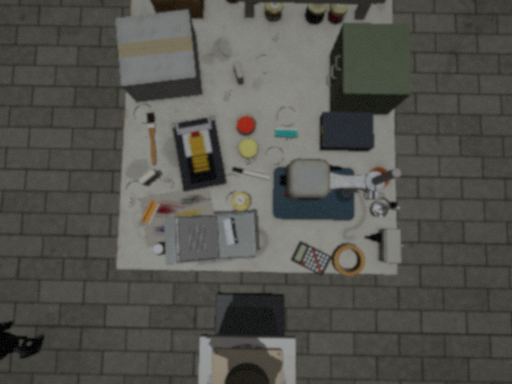

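The top view shows the bin at about (165–258, 210–262). The flap is on the left, so the push direction is roughly world +y, and the black/white blade is at about (230, 230). The jar is at (241, 201) and the bottle at (159, 248). Next I'll enlarge both views and measure.

```bash
cat > h.py <<'E'
import numpy as np, cv2
from rig import env, optics
def cloud(c):
    z=c["range_z"]; K=c["camera_matrix"]; T=c["extrinsics"]
    v,u=np.indices(z.shape)
    p=np.stack([(u-K[0,2])/K[0,0]*z,(v-K[1,2])/K[1,1]*z,z],-1)
    w=(p-T[:3,3])@T[:3,:3]
    w[z==0]=np.nan
    return w
def proj(c,P):
    q=np.asarray(P)@c["extrinsics"][:3,:3].T+c["extrinsics"][:3,3]
    q=q@c["camera_matrix"].T
    return q[...,:2]/q[...,2:]
def ray(c,u,v,h):
    K=c["camera_matrix"];T=c["extrinsics"]
    d=T[:3,:3].T@np.array([(u-K[0,2])/K[0,0],(v-K[1,2])/K[1,1],1]); o=-T[:3,:3].T@T[:3,3]
    return o+d*(h-o[2])/d[2]
E
python3 - <<'E'
from h import *
for n,(a,b,cc,d) in (("side",(250,135,390,230)),("top",(150,190,270,280))):
    c=optics.capture(n); f=c["frame"][b:d,a:cc]
    cv2.imwrite(f"pics/{n}z.png",cv2.resize(f,None,fx=5.7,fy=5.7,interpolation=cv2.INTER_CUBIC))
    w=cloud(c)
    m=(w[...,0]>.3)&(w[...,0]<.75)&(w[...,1]>-.15)&(w[...,1]<.35)
    for lo,hi in ((.11,.128),(.16,.18)):
        k=(m&(w[...,2]>lo)&(w[...,2]<hi)).astype(np.uint8)
        n_,L,st,_=cv2.connectedComponentsWithStats(k)
        for i in range(1,n_):
            if st[i,4]>40:
                p=w[L==i]; print(n,lo,st[i],p.mean(0).round(4),cv2.minAreaRect((p[:,:2]*1000).astype(np.float32)),np.median(p[:,2]))
E
```

```text
side 0.11 [ 262  142   91   62 1938] [0.4869 0.0635 0.1208] ((477.6215515136719, 115.2269515991211), (142.76950073242188, 263.798583984375), 4.075380325317383) 0.12056768010751645
side 0.11 [205 182  12  15  50] [ 0.6299 -0.1383  0.1138] ((631.0595703125, -143.003173828125), (34.74917984008789, 35.561946868896484), 50.31620407104492) 0.11319762976360165
side 0.16 [335 150  29  46 700] [0.4729 0.2263 0.1667] ((469.8331298828125, 220.97991943359375), (143.32948303222656, 56.5528564453125), 3.2176148891448975) 0.1669280531095659
top 0.11 [ 204  213   53   47 1856] [0.48   0.0509 0.1207] ((480.3824462890625, 58.795074462890625), (136.63525390625, 152.7408905029297), 4.679137706756592) 0.12033898335122567
top 0.16 [165 216  21  49 720] [0.4667 0.2247 0.1669] ((468.2535095214844, 221.0928955078125), (139.70999145507812, 54.83207702636719), 6.410439968109131) 0.16701601655536435
```

View pics/sidez.png

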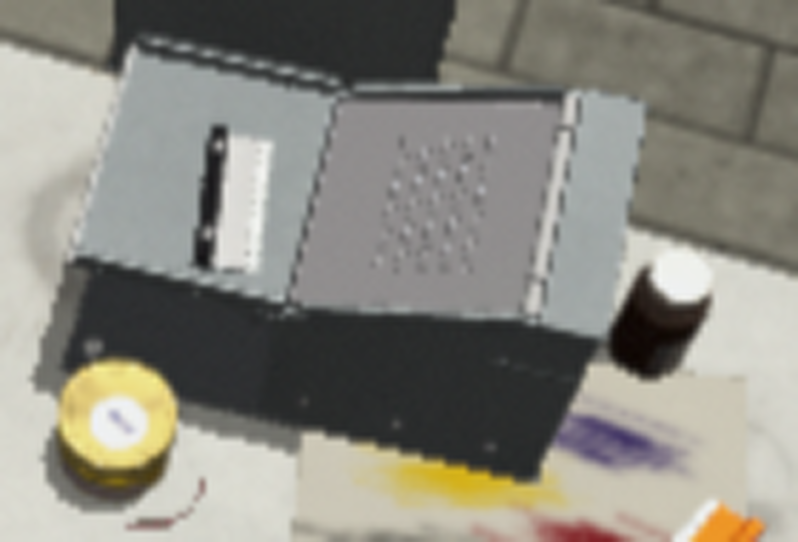

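View pics/topz.png

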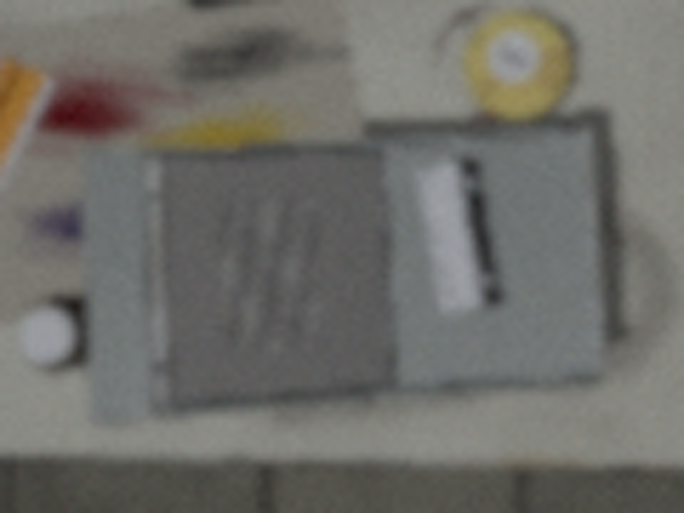

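Both zooms show the blade on the ledge, with its black back away from the flap and a slight skew. In the side zoom the back is at (210, 195) and the strip at (245, 205). Next I'll put it in the bin frame.

```bash
cat >> h.py <<'E'
C0=np.array([.4776,.1152]); A=np.radians(4.07)
U=np.array([-np.sin(A),np.cos(A)]); V=np.array([-np.cos(A),-np.sin(A)])
def b2w(x,y,z): return np.append(C0+U*x/1000+V*y/1000,z/1000)
def w2b(w):
    d=np.asarray(w)[...,:2]-C0
    return np.stack([d@U*1000,d@V*1000,np.asarray(w)[...,2]*1000],-1)
E
python3 - <<'E'
from h import *
from scipy.spatial.transform import Rotation as R
for n in ("side","top"):
    c=optics.capture(n); w=cloud(c); b=w2b(w)
    f=c["frame"].astype(int); g=f.mean(-1)
    reg=np.zeros(g.shape,np.uint8)
    poly=proj(c,[b2w(x,y,120) for x,y in((-112,-48),(-26,-48),(-26,48),(-112,48))])
    cv2.fillConvexPoly(reg,poly.round().astype(np.int32),1); reg=reg>0
    med=np.median(g[reg]); print(n,"med",med)
    for nm,mask,h in (("back",reg&(g<med*.6),.132),("strip",reg&(g>med*1.25),.125)):
        mask=mask.astype(np.uint8)
        N,L,st,_=cv2.connectedComponentsWithStats(mask)
        i=1+np.argmax(st[1:,4]); v,u=np.nonzero(L==i)
        P=w2b(np.array([ray(c,a,e,h) for a,e in zip(u,v)]))
        r=cv2.minAreaRect(P[:,:2].astype(np.float32))
        print(n,nm,len(u),P.mean(0).round(1),np.round(r[0],1),np.round(r[1],1),round(r[2],1),"depth z",np.nanmedian(b[L==i][:,2]).round(1))
    # edge check: ledge z<122 -> flap slope along centreline
    for x0 in range(-50,110,10):
        k=(abs(b[...,0]-x0)<5)&(abs(b[...,1])<50)&(b[...,2]>110); print(x0,np.nanmedian(b[k][:,2]).round(1),end="; ")
    print()
    k=(b[...,2]>155)&(b[...,2]<180)&(abs(b[...,0])<150)&(abs(b[...,1])<90); print("hood x,y",np.percentile(b[k][:,0],[2,98]),np.percentile(b[k][:,1],[2,98]))
o=env.get_obs(); q=o["ee_rot"]
M=R.from_quat(q[[1,2,3,0]]).as_matrix(); print(M.round(3)); print("tcp bin",w2b(o["tcp_pos"]))
print("angle tool y vs U deg", np.degrees(np.arctan2(M[1,1],M[0,1])), np.degrees(np.arctan2(U[1],U[0])))
E
```

```text
side med 161.33333333333334
side back 73 [-68.6 -18.7 132. ] [-68.5 -17.8] [ 9.8 79.1] 8.0 depth z 131.4
side strip 165 [-51.5 -14.7 125. ] [-51.3 -14.7] [21.5 76. ] 7.5 depth z 123.0
-50 122.6; -40 120.2; -30 119.7; -20 119.8; -10 122.8; 0 126.3; 10 130.5; 20 133.5; 30 138.0; 40 141.4; 50 144.8; 60 148.1; 70 152.3; 80 155.6; 90 159.5; 100 166.7; 
hood x,y [ 73.6181364  131.97751287] [-68.85434645  68.10801259]
top med 115.66666666666667
top back 25 [-69.  -17.8 132. ] [-68.8 -17.2] [ 5.6 39.7] 5.5 depth z 130.9
top strip 127 [-51.5 -12.7 125. ] [-51.3 -12. ] [16.5 71.3] 7.0 depth z 122.4
-50 122.2; -40 119.9; -30 119.9; -20 119.9; -10 122.6; 0 126.9; 10 130.5; 20 134.3; 30 138.1; 40 141.5; 50 145.5; 60 148.7; 70 152.4; 80 156.3; 90 160.5; 100 166.8; 
hood x,y [ 72.57542461 130.54392621] [-64.5742405   69.67463331]
[[-0.     0.359  0.933]
 [-0.     0.933 -0.359]
 [-1.    -0.    -0.   ]]
tcp bin [484.68695253 219.10900026 253.05346226]
angle tool y vs U deg 68.93053532041739 94.07000000000001
```

Both views agree to about 1 mm. The bin is at (0.478, 0.115) with +x at 94.1°, and the flap slope and hood match the stated sizes. The blade's back is at bin (-68.5, -18), skewed about 7.5°. Next I'll find how far the open fingertips reach below the TCP.

Run:
```python
from h import *
t=env.get_obs()["tcp_pos"]
for n in ("side","top"):
    c=optics.capture(n); w=cloud(c)
    k=(np.linalg.norm(w[...,:2]-t[:2],axis=-1)<.075)&(w[...,2]>.1)&(w[...,2]<.40)
    print(n,k.sum(),"min z rel tcp",np.sort(w[k][:,2]-t[2])[:12].round(4))
    M=np.array([[.359,.933],[.933,-.359]])
    p=w[k]; loc=(p[:,:2]-t[:2])@M
    for z0 in np.arange(-.03,.08,.01):
        s=abs(p[:,2]-t[2]-z0)<.005
        if s.sum()>2: print(round(z0,3),s.sum(),"y",loc[s,0].min().round(3),loc[s,0].max().round(3),"z",loc[s,1].min().round(3),loc[s,1].max().round(3))
    u,v=proj(c,t).astype(int); print(u,v)
    f=c["frame"][max(0,v-50):v+50,max(0,u-60):u+60]; cv2.imwrite(f"pics/{n}g.png",cv2.resize(f,None,fx=5,fy=5))
```

```text
side 407 min z rel tcp [-0.0063 -0.0045 -0.0042 -0.0026 -0.0026 -0.0012 -0.0011  0.0006  0.0007
  0.002   0.0023  0.0034]
0.0 14 y -0.054 -0.041 z 0.003 0.011
0.01 16 y -0.055 -0.042 z 0.003 0.011
0.02 16 y -0.054 -0.041 z 0.006 0.012
0.03 17 y -0.06 -0.042 z 0.004 0.013
0.04 63 y -0.072 -0.036 z -0.013 0.015
0.05 56 y -0.072 -0.03 z -0.014 0.018
0.06 70 y -0.071 -0.019 z -0.016 0.02
0.07 32 y -0.069 -0.022 z -0.005 0.019
507 119
top 963 min z rel tcp [-0.0097 -0.0094 -0.0076 -0.0069 -0.0068 -0.0068 -0.0067 -0.0056 -0.0042
 -0.0035 -0.0031 -0.0029]
-0.01 8 y -0.05 0.043 z -0.011 0.005
0.0 32 y -0.056 0.055 z -0.013 0.009
0.01 39 y -0.057 0.056 z -0.013 0.01
0.02 33 y -0.058 0.054 z -0.007 0.01
0.03 15 y -0.057 0.051 z 0.002 0.011
0.04 52 y -0.075 0.048 z -0.012 0.013
0.05 74 y -0.075 0.035 z -0.014 0.016
0.06 97 y -0.074 0.036 z -0.014 0.016
0.07 74 y -0.073 0.025 z -0.013 0.018
24 330
```

View pics/sideg.png

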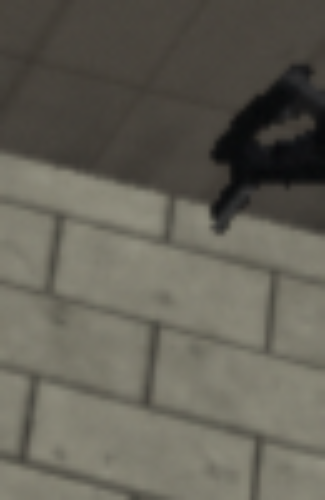

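The open fingertips are about 9–10 mm below the TCP. The knuckles reach ±75 mm from 35 mm above the TCP, so they would come close to the hood. I'll work with the hand slightly closed (about 0.12) to gain clearance. Next I'll compute the hover move.

```bash
cat >> h.py <<'E'
from scipy.spatial.transform import Rotation as R
def go(x,y,z):
    o=env.get_obs(); q=o["ee_rot"]; M=R.from_quat(q[[1,2,3,0]]).as_matrix()
    d=M.T@(b2w(x,y,z)-o["tcp_pos"])*1000
    ang=np.degrees(np.arctan2(M[1,1],M[0,1]))-94.07
    print("slide",d.round(1),"turn",round(ang,2),"tcp bin",w2b(o["tcp_pos"]).round(1),"t",round(o["time"],2),"open",round(o["opening"],3),"F",np.round(o["ft_force"],1))
E
python3 -c "
from h import *
go(-42,-16,240)"
```

```text
slide [  13.3 -377.   436.6] turn -25.14 tcp bin [484.8 219.  253.2] t 0.4 open 0.999 F [0.8 0.3 0.9]
```

```bash
python3 -m crank '[{"slide":[0,-25,29],"turn":-3,"hand":0.12},{"slide":[0,-50,58],"turn":-6,"hand":0.12},{"slide":[0,-75,87],"turn":-9,"hand":0.12},{"slide":[0,-100,116],"turn":-12,"hand":0.12},{"slide":[0,-125,145],"turn":-15,"hand":0.12},{"slide":[0,-150,174],"turn":-18,"hand":0.12},{"slide":[0,-175,203],"turn":-21,"hand":0.12},{"slide":[0,-200,232],"turn":-25.1,"hand":0.12},{"slide":[0,-225,261],"turn":-25.1,"hand":0.12},{"slide":[0,-250,290],"turn":-25.1,"hand":0.12},{"slide":[0,-275,319],"turn":-25.1,"hand":0.12},{"slide":[0,-300,348],"turn":-25.1,"hand":0.12}]'; python3 -c "
from h import *
go(-42,-16,240)"
```

```text
time: 1.4
tcp_pos: [0.4421, 0.1763, 0.2536]
ee_rot: [0.707, -0.025, 0.706, 0.025]
ft_force: [1.3, 0.5, -1.1]
opening: 0.881
slide [  13.6 -105.5   47.1] turn -0.04 tcp bin [ 63.5  31.1 253.6] t 1.4 open 0.881 F [ 1.3  0.5 -1.1]
```

```bash
python3 -m crank '[{"slide":[0,-35,16],"turn":0,"hand":0.12},{"slide":[0,-70,32],"turn":0,"hand":0.12},{"slide":[0,-105,47],"turn":0,"hand":0.12},{"slide":[13,-105,47],"turn":0,"hand":0.12},{"slide":[13,-105,47],"turn":0,"hand":0.12}]'
python3 - <<'E'
from h import *
go(-42,-16,170)
o=env.get_obs(); tb=w2b(o["tcp_pos"])
for n in ("side","top"):
    c=optics.capture(n); b=w2b(cloud(c)); d=b-tb
    k=(abs(d[...,0])<90)&(abs(d[...,1])<20)&(d[...,2]>-40)&(d[...,2]<90)
    p=d[k]; print(n,"lowest",np.sort(p[:,2])[:10].round(1))
    for z0 in range(-15,75,5):
        s=p[abs(p[:,2]-z0)<2.5]
        if len(s): print(z0,len(s),"x neg",s[s[:,0]<0][:,0].min(initial=999).round(1),s[s[:,0]<0][:,0].max(initial=-999).round(1),"pos",s[s[:,0]>0][:,0].min(initial=999).round(1),s[s[:,0]>0][:,0].max(initial=-999).round(1),"y",s[:,1].min().round(1),s[:,1].max().round(1))
    f=c["frame"][130:290,150:390]; cv2.imwrite(f"pics/{n}h.png",cv2.resize(f,None,fx=3.3,fy=3.3,interpolation=cv2.INTER_CUBIC))
E
```

```text
time: 1.82
tcp_pos: [0.4958, 0.0743, 0.2388]
ee_rot: [0.706, -0.024, 0.707, 0.023]
ft_force: [-0.6, 1.4, -1.1]
opening: 0.881
slide [68.8  0.1  0.9] turn -0.29 tcp bin [-42.1 -15.2 238.8] t 1.82 open 0.881 F [-0.6  1.4 -1.1]
side lowest [-9.2 -8.8 -7.6 -7.6 -7.5 -7.2 -6.9 -5.8 -5.7 -5.1]
-10 4 x neg -41.6 -36.2 pos 42.6 42.6 y -10.0 2.3
-5 9 x neg -48.8 -36.3 pos 39.4 49.6 y -10.8 -4.1
0 12 x neg -45.7 -35.9 pos 41.9 51.5 y -10.9 10.0
5 16 x neg -49.0 -36.2 pos 41.3 50.8 y -12.8 9.4
10 8 x neg -46.7 -36.1 pos 40.1 50.2 y -10.7 -3.7
15 13 x neg -49.2 -36.2 pos 42.6 49.5 y -12.9 -5.5
20 11 x neg -49.4 -36.4 pos 38.9 52.0 y -12.5 -6.5
25 4 x neg -41.1 -38.1 pos 43.9 53.2 y -11.3 -6.6
30 16 x neg -56.0 -36.4 pos 40.2 55.0 y -12.5 -5.6
35 36 x neg -65.6 -39.3 pos 37.2 68.4 y -14.6 9.2
40 71 x neg -65.5 -34.0 pos 36.6 70.2 y -13.7 11.5
45 37 x neg -66.3 -28.4 pos 39.1 69.5 y -15.1 12.7
50 46 x neg -63.5 -1.7 pos 8.6 68.7 y -17.1 12.8
55 58 x neg -66.6 -4.6 pos 1.0 65.0 y -18.5 7.8
60 48 x neg -67.0 -1.9 pos 0.5 69.8 y -17.1 0.7
65 36 x neg -66.8 -2.4 pos 0.1 68.4 y -17.6 -5.9
70 39 x neg -67.1 -0.5 pos 2.0 69.5 y -18.4 -6.9
top lowest [31.4 33.5 33.5 33.6 34.7 35.2 36.3 36.6 37.1 38.1]
30 1 x neg -44.5 -44.5 pos 999.0 -999.0 y 16.0 16.0
35 8 x neg -47.6 -37.6 pos 999.0 -999.0 y -10.5 15.9
40 14 x neg -66.7 -40.0 pos 999.0 -999.0 y -7.7 13.3
45 7 x neg -66.6 -40.3 pos 999.0 -999.0 y -7.7 13.1
50 6 x neg -40.2 -36.3 pos 999.0 -999.0 y -10.6 12.9
55 4 x neg -37.8 -34.0 pos 999.0 -999.0 y -13.1 15.3
60 3 x neg -66.5 -34.2 pos 999.0 -999.0 y -13.2 14.1
```

View pics/sideh.png

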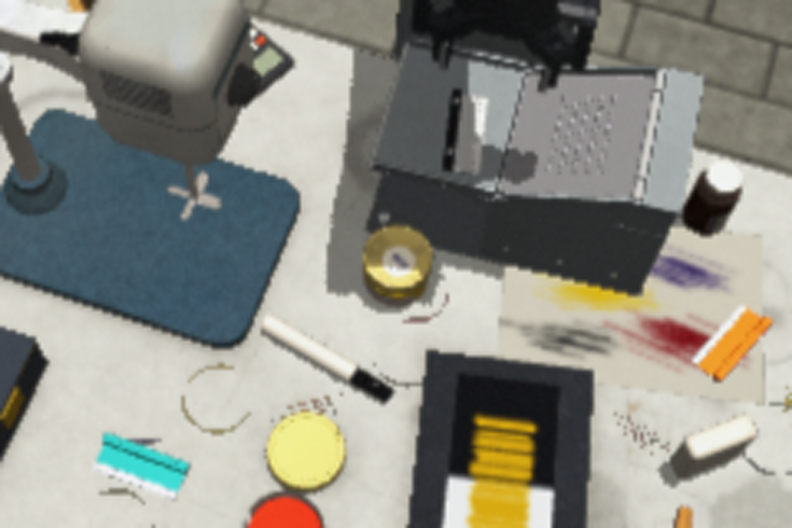

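The side view shows the gripper over the ledge, finger A's shadow on the flap, and the blade undisturbed. The tips are about 10 mm below the TCP. I'll descend in two parts.

```bash
python3 -m crank '[{"slide":[25,-1,0.5],"turn":0,"hand":0.12},{"slide":[50,-1,0.5],"turn":0,"hand":0.12},{"slide":[70,-1,0.5],"turn":0,"hand":0.12},{"slide":[82,-1,0.5],"turn":0,"hand":0.12},{"slide":[90,-1,0.5],"turn":0,"hand":0.12},{"slide":[95,-1,0.5],"turn":0,"hand":0.12},{"slide":[95,-1,0.5],"turn":0,"hand":0.12}]'
python3 - <<'E'
from h import *
go(-43,-16,136)
o=env.get_obs(); tb=w2b(o["tcp_pos"])
c=optics.capture("side"); b=w2b(cloud(c)); d=b-tb
k=(abs(d[...,0])<60)&(abs(d[...,1])<13)&(abs(d[...,0])>33)&(d[...,2]<40)
s=d[k]; print(np.c_[s].round(1)[np.argsort(s[:,2])][:25].tolist())
f=c["frame"][120:220,240:380]; cv2.imwrite("pics/sidei.png",cv2.resize(f,None,fx=5.5,fy=5.5,interpolation=cv2.INTER_CUBIC))
E
```

```text
time: 2.5
tcp_pos: [0.4961, 0.0766, 0.1451]
ee_rot: [0.706, -0.025, 0.707, 0.025]
ft_force: [0.3, -0.2, -0.7]
opening: 0.878
slide [ 9.1 -3.1  0.3] turn 0.04 tcp bin [-39.9 -15.7 145.1] t 2.5 open 0.878 F [ 0.3 -0.2 -0.7]
[[-41.6, 5.7, -145.4], [-38.1, -8.4, -145.2], [-52.4, 9.7, -144.6], [-53.7, 1.4, -143.7], [-39.2, 8.9, -143.2], [-50.2, -12.9, -143.2], [-34.1, -12.3, -143.0], [-40.5, 0.8, -142.8], [-42.2, 7.7, -142.6], [-59.7, -1.0, -142.4], [-38.8, -6.5, -142.3], [-44.4, 3.1, -142.1], [-35.7, -5.8, -142.1], [-56.6, -0.4, -142.0], [-52.7, -3.0, -142.0], [-50.5, 1.3, -142.0], [-45.7, -5.0, -141.7], [-36.0, 8.8, -141.6], [-40.9, -11.2, -141.5], [-55.2, 7.0, -141.2], [-48.2, 5.2, -141.2], [-39.6, -3.6, -141.2], [-42.6, -4.5, -141.1], [-49.5, -2.7, -141.0], [-36.5, -3.0, -140.7]]
```

View pics/sidei.png

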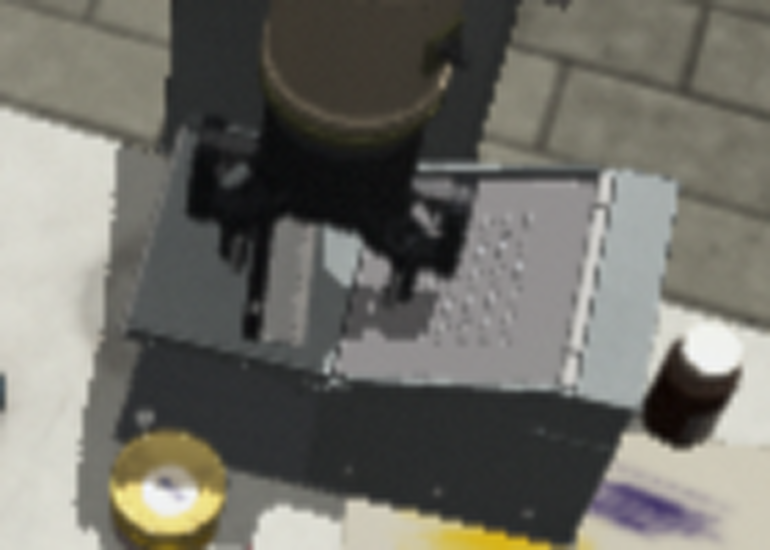

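Run:
```python
from h import *
a=[]
for i in range(5):
    c=optics.capture("side"); a.append(w2b(env.get_obs()["tcp_pos"]))
a=np.array(a); print(a.round(1).tolist(), a.mean(0).round(1))
tb=a.mean(0)
b=w2b(cloud(c)); d=b-tb
k=(abs(d[...,0])<60)&(abs(d[...,1])<14)&(abs(d[...,0])>30)&(d[...,2]<40)&(b[...,2]>118)
for sg in(-1,1):
    s=b[k&(d[...,0]*sg>0)]; print(s[np.argsort(s[:,2])][:25].round(1).tolist())
```

```text
[[-40.2, -16.4, 146.1], [-40.3, -16.5, 146.2], [-40.4, -16.5, 146.2], [-40.5, -16.4, 146.1], [-40.5, -16.3, 146.0]] [-40.4 -16.4 146.1]
[[-83.9, -29.9, 118.2], [-75.8, -13.6, 118.4], [-92.7, -18.4, 118.4], [-100.3, -24.0, 118.5], [-85.4, -23.6, 118.7], [-93.0, -29.2, 118.7], [-76.2, -24.6, 118.9], [-81.0, -29.5, 119.0], [-98.3, -20.3, 119.0], [-94.3, -12.1, 119.1], [-75.4, -28.1, 119.2], [-74.9, -17.6, 119.5], [-97.9, -9.9, 119.6], [-99.5, -3.3, 119.7], [-87.0, -17.6, 119.7], [-88.6, -11.0, 119.8], [-82.5, -23.5, 119.8], [-96.6, -2.6, 119.9], [-87.3, -28.4, 119.9], [-74.4, -7.3, 120.1], [-99.8, -14.3, 120.1], [-77.3, -8.1, 120.1], [-98.6, -6.9, 120.1], [-95.8, -6.1, 120.2], [-76.5, -11.4, 120.2]]
[[-10.3, -29.0, 121.9], [-8.2, -11.1, 121.9], [-8.2, -25.1, 122.1], [-2.7, -23.7, 122.2], [-6.1, -7.5, 122.6], [-8.9, -8.3, 122.6], [-3.3, -20.8, 122.9], [-10.3, -15.9, 123.1], [-5.4, -11.2, 123.3], [-9.6, -5.5, 123.5], [-4.7, -28.5, 123.5], [-4.7, -14.7, 123.6], [-2.6, -10.7, 123.7], [-5.4, -25.4, 123.8], [-1.9, -14.1, 123.9], [0.1, -24.2, 124.3], [-4.0, -18.5, 124.5], [-4.0, -4.7, 124.7], [-6.8, -5.7, 125.0], [-7.5, -30.3, 125.3], [-3.3, -8.5, 125.5], [2.2, -20.8, 125.5], [-6.8, -19.9, 125.5], [11.2, -21.9, 125.7], [3.6, -27.6, 125.9]]
```

```bash
python3 -m crank '[{"slide":[0,-4,0],"turn":0,"hand":0.12},{"slide":[0,-4,0],"turn":0,"hand":0.12},{"slide":[4,-4,0],"turn":0,"hand":0.12},{"slide":[8,-4,0],"turn":0,"hand":0.12},{"slide":[10,-4,0],"turn":0,"hand":0.12},{"slide":[10,-4,0],"turn":0,"hand":0.12}]'
python3 - <<'E'
from h import *
a=[]
for i in range(3):
    c=optics.capture("side"); o=env.get_obs(); a.append(np.r_[w2b(o["tcp_pos"]),o["ft_force"]])
print(np.mean(a,0).round(1))
b=w2b(cloud(c))
for x0 in range(-30,90,10):
    k=(abs(b[...,0]-x0)<4)&(b[...,1]<-35)&(b[...,1]>-58)&(b[...,2]>80); print(x0,np.nanmedian(b[k][:,2]).round(1),end="; ")
f=c["frame"][120:220,240:380]; cv2.imwrite("pics/sidej.png",cv2.resize(f,None,fx=5.5,fy=5.5,interpolation=cv2.INTER_CUBIC))
E
```

```text
time: 3.3
tcp_pos: [0.4964, 0.0718, 0.1347]
ee_rot: [0.706, -0.025, 0.707, 0.025]
ft_force: [-0.5, -0.2, 0.5]
opening: 0.882
[-4.480e+01 -1.580e+01  1.351e+02 -1.000e-01 -6.000e-01  1.000e+00]
-30 380.3; -20 384.3; -10 393.9; 0 481.1; 10 461.7; 20 130.0; 30 134.8; 40 137.1; 50 140.8; 60 146.5; 70 150.9; 80 154.8;
```

View pics/sidej.png

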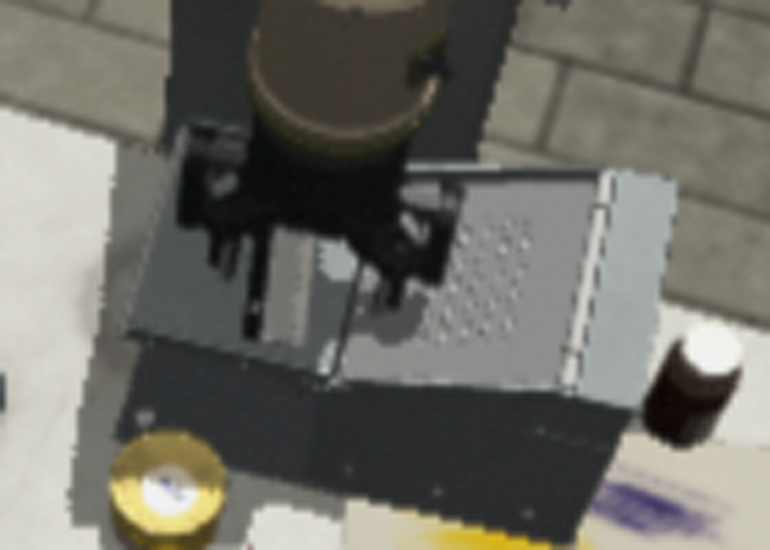

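The flap is pressed, with a dark gap visible at the ledge end around (345, 330). The blade is untouched between the fingers. Next is the level push.

```bash
python3 -m crank '[{"slide":[0,5,0],"turn":0,"hand":0.12},{"slide":[-1,10,0],"turn":0,"hand":0.12},{"slide":[-2,15,0],"turn":0,"hand":0.12},{"slide":[-2,20,0],"turn":0,"hand":0.12},{"slide":[-2,25,0],"turn":0,"hand":0.12},{"slide":[-2,30,0],"turn":0,"hand":0.12},{"slide":[-2,35,0],"turn":0,"hand":0.12},{"slide":[-2,40,0],"turn":0,"hand":0.12},{"slide":[-2,44,0],"turn":0,"hand":0.12},{"slide":[-2,44,0],"turn":0,"hand":0.12}]'
python3 - <<'E'
from h import *
a=[]
for i in range(3):
    c=optics.capture("side"); o=env.get_obs(); a.append(np.r_[w2b(o["tcp_pos"]),o["ft_force"]])
print(np.mean(a,0).round(1))
f=c["frame"][120:220,240:380]; cv2.imwrite("pics/sidek.png",cv2.resize(f,None,fx=5.5,fy=5.5,interpolation=cv2.INTER_CUBIC))
E
```

```text
time: 4.28
tcp_pos: [0.4935, 0.1167, 0.1373]
ee_rot: [0.707, -0.025, 0.707, 0.025]
ft_force: [-0.5, -0.9, 2.8]
opening: 0.878
[-0.000e+00 -1.600e+01  1.374e+02 -1.000e-01  3.000e-01  3.000e+00]
```

View pics/sidek.png

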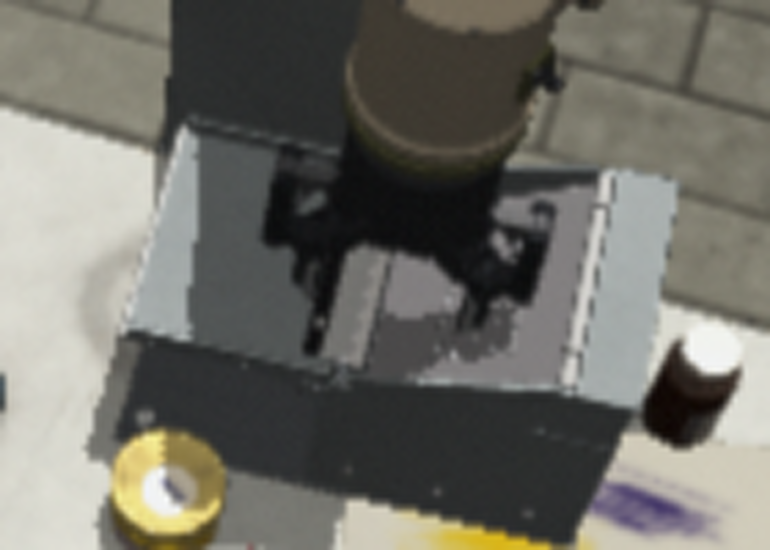

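The blade is being pushed cleanly: its back is at (320, 310) and its edge overhangs the open mouth. Continuing.

```bash
python3 -m crank '[{"slide":[0,4,0],"turn":0,"hand":0.12},{"slide":[0,8,0],"turn":0,"hand":0.12},{"slide":[0,12,0],"turn":0,"hand":0.12},{"slide":[0,16,0],"turn":0,"hand":0.12},{"slide":[0,20,0],"turn":0,"hand":0.12},{"slide":[0,20,0],"turn":0,"hand":0.12},{"slide":[0,20,0],"turn":0,"hand":0.12}]'
python3 - <<'E'
from h import *
a=[]
for i in range(3):
    c=optics.capture("side"); o=env.get_obs(); a.append(np.r_[w2b(o["tcp_pos"]),o["ft_force"]])
print(np.mean(a,0).round(1))
f=c["frame"][120:220,240:380]; cv2.imwrite("pics/sidel.png",cv2.resize(f,None,fx=5.5,fy=5.5,interpolation=cv2.INTER_CUBIC))
E
```

```text
time: 5.02
tcp_pos: [0.4921, 0.1362, 0.1374]
ee_rot: [0.707, -0.025, 0.707, 0.025]
ft_force: [-2.2, -0.9, 2.8]
opening: 0.879
[ 19.7 -16.  137.5  -1.4  -1.3   3.3]
```

View pics/sidel.png

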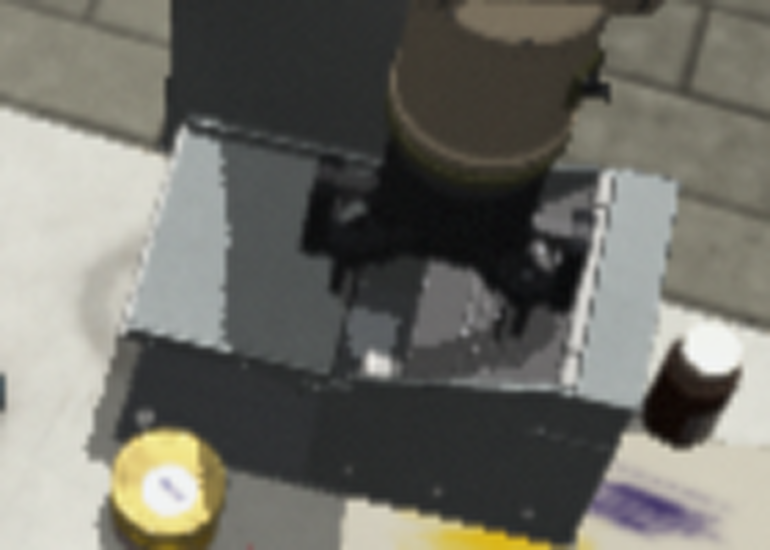

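The back is no longer on the ledge. There is a bright patch in the mouth at (380, 360), so I'll check its depth.

Run:
```python
from h import *
for n in ("side","top"):
    c=optics.capture(n); b=w2b(cloud(c))
    if n=="side":
        np.set_printoptions(linewidth=200)
        for v in range(170,192,2): print(v,[(tuple(b[v,u].round(0).astype(int).tolist())) for u in range(300,322,3)])
        f=c["frame"][165:200,290:345]; cv2.imwrite("pics/sm.png",cv2.resize(f,None,fx=13,fy=13,interpolation=cv2.INTER_CUBIC))
    else:
        f=c["frame"][190:280,150:270]; cv2.imwrite("pics/tm.png",cv2.resize(f,None,fx=6,fy=6,interpolation=cv2.INTER_CUBIC))
```

```text
170 [(-29, -22, 147), (-21, -26, 157), (-15, 66, 12), (-5, 65, 18), (4, 62, 26), (13, 66, 24), (21, 36, 76), (30, 34, 83)]
172 [(-28, -22, 136), (-20, -26, 147), (-13, 61, 8), (-4, 65, 6), (5, 67, 6), (15, 63, 18), (23, 30, 74), (31, 27, 83)]
174 [(-27, -19, 120), (-18, -27, 137), (-12, 56, 5), (-2, 58, 6), (7, 63, 2), (16, 64, 5), (24, 21, 77), (33, 19, 86)]
176 [(-26, -24, 117), (-19, 21, 47), (-10, 48, 5), (-1, 52, 4), (9, 54, 4), (18, 56, 5), (25, 13, 80), (34, 9, 91)]
178 [(-24, -32, 121), (-18, 39, 4), (-9, 42, 4), (1, 46, 2), (10, 46, 5), (18, 8, 72), (27, 7, 79), (35, 3, 90)]
180 [(-23, -36, 116), (-16, 32, 4), (-7, 34, 6), (2, 39, 1), (11, 39, 5), (20, 1, 73), (28, -3, 85), (36, -5, 92)]
182 [(-21, -44, 119), (-15, 24, 6), (-5, 26, 6), (4, 31, 3), (13, 32, 5), (21, -5, 72), (29, -9, 83), (38, -12, 93)]
184 [(-20, -52, 122), (-13, 17, 4), (-4, 19, 6), (5, 22, 5), (14, 26, 3), (22, -13, 75), (31, -20, 90), (39, -22, 98)]
186 [(-19, -57, 118), (-12, 10, 5), (-2, 11, 7), (7, 11, 13), (16, 14, 11), (24, -21, 76), (32, -23, 84), (40, -29, 99)]
188 [(-18, -26, 53), (-9, -66, 128), (-1, -66, 132), (7, -63, 131), (17, 3, 19), (25, -30, 81), (33, -30, 85), (41, -34, 96)]
190 [(-16, -68, 116), (-8, -70, 123), (1, -70, 129), (9, -69, 131), (17, -67, 130), (25, -69, 137), (33, -68, 141), (41, -69, 147)]
```

View pics/sm.png

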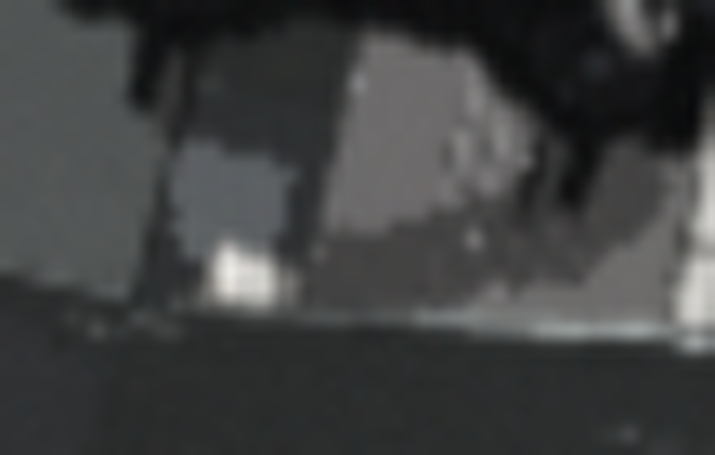

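View pics/tm.png

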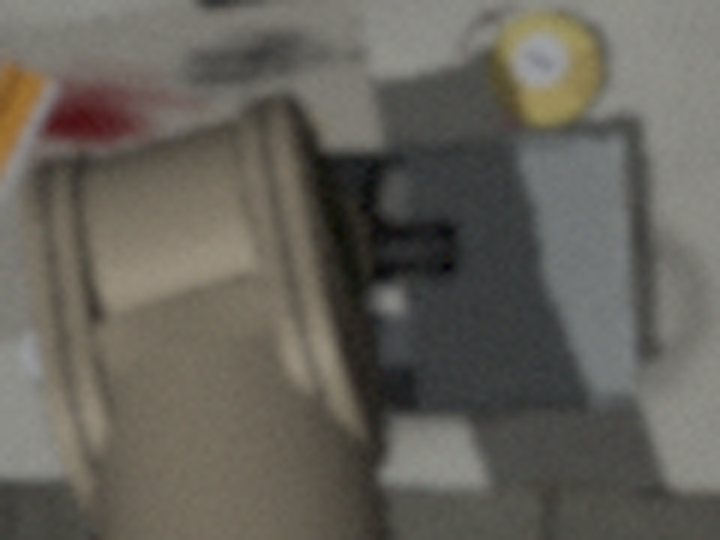

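The bright patch is the blade, lying 5–19 mm above the bench on the bin floor with the ledge empty. Now I'll lift straight up and clear.

```bash
python3 -m crank '[{"slide":[-8,0,0],"turn":0,"hand":0.12},{"slide":[-18,0,0],"turn":0,"hand":0.12},{"slide":[-30,0,0],"turn":0,"hand":0.12},{"slide":[-45,0,0],"turn":0,"hand":0.12},{"slide":[-65,0,0],"turn":0,"hand":0.12},{"slide":[-90,0,0],"turn":0,"hand":0.12},{"slide":[-110,-30,0],"turn":0,"hand":0.12},{"slide":[-120,-65,0],"turn":0,"hand":0.12},{"slide":[-120,-100,0],"turn":0,"hand":0.12},{"slide":[-120,-140,0],"turn":0,"hand":0.12},{"slide":[-120,-180,0],"turn":0,"hand":0.12},{"slide":[-120,-180,0],"turn":0,"hand":0.12}]'
python3 - <<'E'
from h import *
for n in ("side","top"):
    c=optics.capture(n); b=w2b(cloud(c))
    print(n,[(x0,float(np.nanmedian(b[(abs(b[...,0]-x0)<4)&(abs(b[...,1])<50)&(b[...,2]>-5)&(b[...,2]<180)][:,2]).round(1))) for x0 in range(-40,100,15)])
    f=c["frame"][130:290,140:400]; cv2.imwrite(f"pics/{n}e.png",cv2.resize(f,None,fx=3,fy=3,interpolation=cv2.INTER_CUBIC))
E
```

```text
time: 6.27
tcp_pos: [0.5047, -0.0523, 0.2589]
ee_rot: [0.708, -0.022, 0.706, 0.021]
ft_force: [-1.0, -0.7, 1.4]
opening: 0.885
side [(-40, 118.9), (-25, 119.3), (-10, 122.6), (5, 127.7), (20, 134.1), (35, 139.4), (50, 144.5), (65, 150.7), (80, 155.4), (95, 164.4)]
top [(-40, 119.5), (-25, 119.8), (-10, 122.7), (5, 128.7), (20, 134.4), (35, 139.6), (50, 145.2), (65, 150.6), (80, 155.8), (95, 164.7)]
```

View pics/sidee.png

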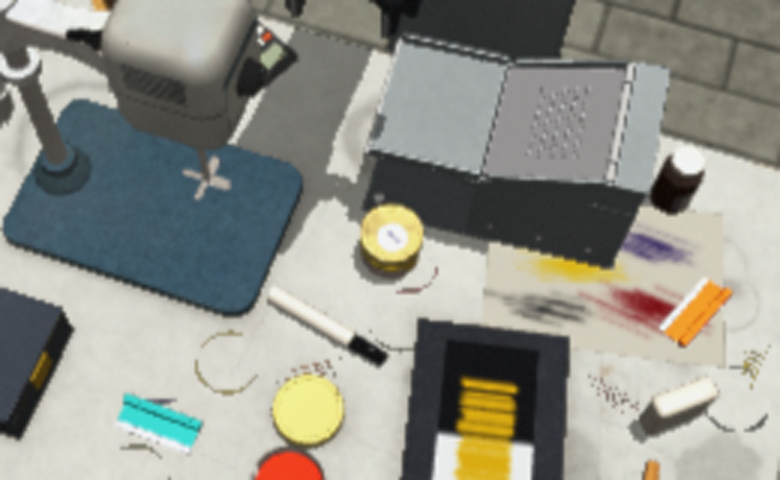

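View pics/tope.png

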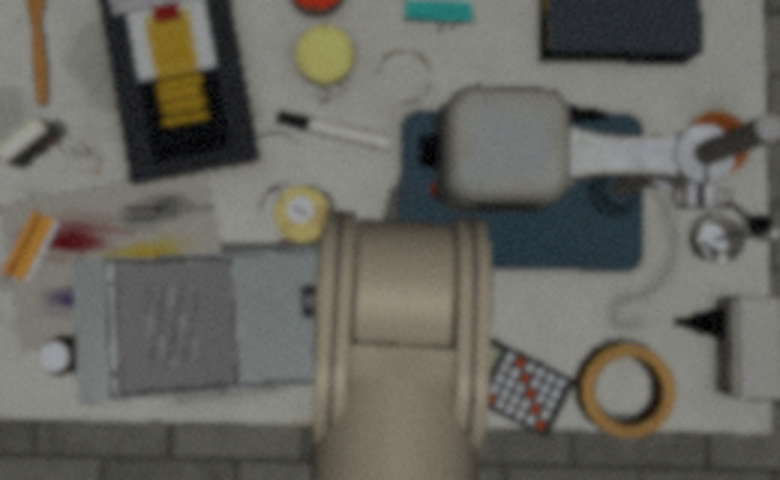

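The ledge is empty, the flap is shut on its original 20° slope, the other items are where they were, and the arm is clear.

```bash
python3 -c "
from rig import env
print(env.get_obs()['qd'].round(3)); print(env.job_done())"
```

```text
[-0.033  0.005 -0.052  0.004 -0.009 -0.004 -0.014]
the job is handed in; nothing more can be done
None
```

The used blade is in the bin, the flap has shut over it, and the job is handed in at about 6.4 s of the 35 s allowed. One finger pressed the flap and held it down. The other pushed the blade by its back along the ledge until it dropped, with no gripping or lifting.

- **Blade:** before I lifted away, the depth image showed it on the bin floor, 5–19 mm above the bench. The ledge was empty.
- **Flap:** after the lift, both cameras showed it back on its original slope, within about 1 mm.
- **Other things:** the jar, bottle, calculator, tape and both look-alikes looked unmoved in the final pictures. I checked these by eye only and did not check the bench timer separately.
- **Forces:** every reading I took stayed under about 4 N, and the arm was about 0.26 m up and clear of everything at hand-in.

No check failed. One estimate was off: the fingertips stood about 12 mm below the TCP, against 9–10 mm from the camera. I raised the tool 2 mm for the push.

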